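Square a stack of glass blanks and clamp it

ROBOT

A 6-joint arm with a two-finger parallel gripper is mounted at the origin on the work surface. World frame = base frame: x ahead of the robot, y to its left, z up, the work surface at z = 0. Lengths are in mm, angles in rad, forces in N, time in s.
With the tool pointing down it reaches from about 350 to 975 mm from the base axis. Payload 7.1 kg.
Tool frame: the origin (TCP) lies midway between the tips of the shut fingers; the grasp point (between the pads) lies 19 mm behind it (ctrl.tcp_to_grasp is the distance from the TCP to the grasp point, in mm); z points along the fingers, y is the line along which they close (so a half turn about z gives the same grasp; the last joint's range is limited). The gripper opens to 88 mm and grips with 3 to 60 N. Pads are 20 mm wide; open, the fingers measure 115 mm over their backs; the gripper's body (75 mm by 178 mm) begins 61 mm behind the grasp point.
Start: joints at [-1.353, 0.423, 1.63, -0, 1.089, -0.019], TCP at [146.64, -607.537, 188.375] pointing down, gripper open.
Joint ranges: [-3, 3], [-0.9, 2.11], [0.09, 2.58], [-1.31, 4.45], [0.11, 2.69], [-2.54, 2.54]. Speed limits (rad/s): [2.39, 2.39, 3.01, 3.14, 3.14, 3.14].

INTERFACE

Orientations are given as a rotation vector (axis times angle).
In Python, from workcell import get_obs, cams, ticket, boxes_of, ctrl gives the robot as it stands.
- The arm moves only by the shell command python3 -m creep 'ROWS' [OPENING]. ROWS is JSON, one flat list of numbers, 4 for each row, row after row: the shift along the world's x, y, z in m, then the turn about the world's z in rad. In form: [tx, ty, tz, spin, tx, ty, tz, spin, ...]. A call has 1 to 10 rows; each row is the pose to reach, as a shift and turn from the pose commanded when the call began; what a row does not reach only later rows make up. A row lasts 1/12 s, in which the tool goes at most 41.7 mm and 7.16 degrees, less where a joint would pass 70% of its speed; a pose out of reach is approached as far as the arm can. A call with a gripper value outside its range is refused whole. OPENING is the opening, from 0 (shut) to 1 (fully open), set as the call begins (- or left out, the last holds). The fingers move at their own pace and stop on an object; the grip force is fixed at half the most. Time passes only in rows, so rows that repeat a pose let the fingers close. It gives the time, the measured TCP pose, the force, the opening and the grip force at its end, in the units of the state.
- get_obs(): the state, without advancing time (a new reading comes with each control period).
- cams.get_image(name): name is "side" or "top"; returns (picture, depth): 420x560x3 uint8, red, green, blue; 420x560 float32, mm along the optical axis (not along the pixel's ray), 0 where there is no reading.
- cams.get_calibration(name): a dict with "mtx" (3x3 intrinsics, pixels), "R" (3x3) and "t" (3): a world point X has camera coordinates R X + t. Camera axes: x right, y down, z forward; pixel columns grow to the right and rows downward; lengths in mm; the calibration is good to about 2 mm. A picture is of the moment at which its call begins. get_calibration takes no time and is no camera call.
- ticket.close_job(): hands the job in; it is judged then, once.
Trained networks look in the newest picture that a camera, given by its name, has taken for a name from the list of things; names that differ only in an ending like _2 or _b are one class to them, and where a whole thing is asked for, a point or a joint stands for the part that bears it (a point fixed in the world has none). Each returns a list of dicts, best first, with "score" (0 to 1); they miss things now and then, are a little off and sometimes report something else, mostly with a low value. They report only what shows in the picture. A call takes as long as a camera call.
- boxes_of(camera, target): "centre" ([column, row] in pixels, amid what is visible of it).
The state is a dict: "t": time; "qpos": joint angles; "qvel": joint speeds; "joint_torque": joint torques, N m; "ee_pos": TCP position; "orientation": TCP orientation; "ft_force": force on the tool from outside, world axes, zero at the start; "moment": the same for the moment, N m; "width": finger opening in mm; "grasp_force": force on a finger pad.
Only numpy, scipy, OpenCV 4.12 (cv2) and the standard library are available. Lean on these libraries where they do the work, as an engineer would, in place of code of your own. Each camera call takes 0.05 s, during which the arm holds its last target. There are 200 camera calls.

TASK

Tap the untidy stack of three glass blanks gently into the corner of the squaring block, until every blank lies flush against both fences. Then swing the red-handled hold-down lever down until its foot pad rests on the top blank, leaving the stack square. Do not chip the glass with hard blows, and leave the dish, the jar and the rod pot where they stand.

Things in the scene. Friction and masses are not known exactly. Their poses are not given: they have to be found in the camera images.
- jig: Squaring block, fixed to the bench, z up. Origin on the bench under the centre of the squared stack: a squared blank has its centre at x = 0, y = 0 and its edges along x and y. Fences on its +x and +y sides; the -x and -y sides are open. Steel base plate 12 mm high, x -50 to 120, y -50 to 80 mm. Lever post behind the far fence: x 67 to 91, y -18 to 18 mm, top at 84 mm.
- block_top (a point): Middle of the black graphite block's top, 95 x 95 mm, 40 mm above the bench (jig x and y from -35 to +60 mm). The blanks lie on it and overhang it on the two open sides: by 10 mm when squared, by more before. Polished glass slides easily: taps of about 10 N are enough; a tap at one blank may carry those above it along.
- far_fence (a point): Top edge of the far aluminium fence's inner face, at jig x = +45 mm, y = 0, 62 mm above the bench (22 mm above the block). 8 mm thick, y -45 to +53 mm, its face square to the jig's x.
- side_fence (a point): Top edge of the side aluminium fence's inner face, at jig y = +45 mm, x = 0, 62 mm above the bench. 8 mm thick, x -43 to +45 mm, its face square to the jig's y.
- blank1_center (a point): Turquoise opaque square glass blank, 90 x 90 x 8 mm, about 160 g, lying flat, the lowest of the stack of three; too wide to grip. This point is its centre, half-way up; x and y run along its edges, and start within 0.1 rad of the jig's. Squared it is at z = 44 mm in the jig's frame.
- blank2_center (a point): Cream white opaque square glass blank, 90 x 90 x 8 mm, about 160 g, lying flat, the middle one of the stack of three; too wide to grip. This point is its centre, half-way up; x and y run along its edges, and start within 0.1 rad of the jig's. Squared it is at z = 52 mm in the jig's frame.
- blank3_center (a point): Orange opaque square glass blank, 90 x 90 x 8 mm, about 160 g, lying flat, the top one of the stack of three; too wide to grip. This point is its centre, half-way up; x and y run along its edges, and start within 0.1 rad of the jig's. Squared it is at z = 60 mm in the jig's frame. The stack's top is at 64 mm.
- lever (a joint): Hinge angle of the hold-down lever, rad: 0 = level, pad on the stack; positive = raised (starts at 0.6 to 0.8, stop at 0.85). Friction keeps it where it is left; about 2 N down near the handle moves it. Raised, it hangs over the stack and its -x edge, where it stops a hand pointing straight down: tap with the fingers tilted, the hand leaning away from the stack.
- lever_hinge (a point): Hinge axis of the lever, along the jig's y, at jig x = 79, y = 0, z = 75 mm. When level, the flat steel arm (12 mm wide, 8 mm thick, its middle on the axis' level) runs from here to jig -x over the middle of the stack.
- lever_pad (a point): Centre of the sole of the lever's black foot pad: 22 mm across, 85 mm out from the hinge axis, 11 mm below the arm's middle.
- lever_handle (a point): Middle of the lever's red cross handle: a round bar of 14 mm diameter, 70 mm long along the jig's y, 165 mm out from the hinge axis, 150 to 200 mm above the bench while raised.
- dish: Shallow steel dish, 90 mm across, 35 mm high, loose on the bench on the jig's +y side; origin under its centre.
- jar: Small green glass jar with black lid, 56 mm across, 75 mm high, loose on the bench behind the jig on its -y side; origin under its centre.
- rodpot: White pot with short coloured glass rods, 70 mm across, 160 mm high in all, loose on the bench behind the jig on its +y side; origin under its centre.

How it is judged (in metres and radians):
On the way:
1. all three blanks are flush against both fences while the lever is still raised (x of blank1_center in the frame of jig between -0.0025 and 0.0025 m and y of blank1_center in the frame of jig between -0.0025 and 0.0025 m and z of blank1_center in the frame of jig between 0.041 and 0.047 m and angle between the x axis of each of blank1_center, blank2_center, blank3_center and the x axis of jig, either way round below 0.035 rad and x of blank2_center in the frame of jig between -0.0025 and 0.0025 m and y of blank2_center in the frame of jig between -0.0025 and 0.0025 m and z of blank2_center in the frame of jig between 0.049 and 0.055 m and x of blank3_center in the frame of jig between -0.0025 and 0.0025 m and y of blank3_center in the frame of jig between -0.0025 and 0.0025 m and z of blank3_center in the frame of jig between 0.057 and 0.063 m and value of joint lever above 0.2 rad), for 0.2 s.
At the end, for the whole second after the job is handed in: All three blanks lie stacked flat on the block, each centre within 2.5 mm in x and in y of the squared place (flush with both fences) and turned less than 0.035 rad from it, at rest, and the lever is down on the stack (joint below 0.03 rad) (x of blank1_center in the frame of jig between -0.0025 and 0.0025 m and y of blank1_center in the frame of jig between -0.0025 and 0.0025 m and z of blank1_center in the frame of jig between 0.041 and 0.047 m and angle between the x axis of each of blank1_center, blank2_center, blank3_center and the x axis of jig, either way round below 0.035 rad and x of blank2_center in the frame of jig between -0.0025 and 0.0025 m and y of blank2_center in the frame of jig between -0.0025 and 0.0025 m and z of blank2_center in the frame of jig between 0.049 and 0.055 m and x of blank3_center in the frame of jig between -0.0025 and 0.0025 m and y of blank3_center in the frame of jig between -0.0025 and 0.0025 m and z of blank3_center in the frame of jig between 0.057 and 0.063 m and linear speed of each of blank1, blank2, blank3 below 0.01 m/s and value of joint lever below 0.03 rad and velocity of joint lever below 0.05 rad/s); the robot touches nothing.
It fails at once if a blank is struck or pressed by the robot with more than 60 N (contact force between any of the arm, the fingers and blank1 above 60 N or contact force between any of the arm, the fingers and blank2 above 60 N or contact force between any of the arm, the fingers and blank3 above 60 N).
It fails at once if a blank is knocked off the block (height (world z) of any of blank1_center, blank2_center, blank3_center below 0.035 m).
It fails at once if the dish, the jar or the rod pot is moved more than 20 mm or tipped (distance of any of dish, jar, rodpot from where it was at the start of the episode above 0.02 m or angle between any of dish, jar, rodpot's own z axis and vertical above 0.4 rad).
It also fails if it takes over 72 s, if anything falls off the work surface, if the arm or the gripper's body presses on something with over 40 N, if the wrist force passes 120 N, or if a joint passes its speed limit or range.

## Working session

There is one attempt and no reset: what is moved stays moved. The work goes in short steps, Python scripts to look and compute and a shell command to move; the robot and the scene stay as the last step left them, time stands still between calls to the robot, and variables do not carry over. Pictures are saved under pics/ and viewed, at most 10 in all, crops included, and the job is handed in when it is done.

```bash
mkdir -p pics
cat > h.py <<'E'
from workcell import get_obs, cams, ticket, boxes_of, ctrl
import numpy as np, cv2
def shot(cam,name=None,crop=None,scale=1):
    im,d=cams.get_image(cam)
    if name:
        o=im if crop is None else im[crop[1]:crop[3],crop[0]:crop[2]]
        cv2.imwrite('pics/'+name,cv2.cvtColor(cv2.resize(o,None,fx=scale,fy=scale),cv2.COLOR_RGB2BGR))
    return im,d
def cloud(cam,d):
    c=cams.get_calibration(cam);K=np.array(c['mtx']);R=np.array(c['R']);t=np.array(c['t']).ravel()
    v,u=np.mgrid[:d.shape[0],:d.shape[1]]
    p=np.stack([(u-K[0,2])/K[0,0]*d,(v-K[1,2])/K[1,1]*d,d],-1)
    P=(p-t)@R; P[d==0]=np.nan
    return P
def proj(cam,X):
    c=cams.get_calibration(cam);p=np.array(c['mtx'])@(np.array(c['R'])@np.array(X,float)+np.array(c['t']).ravel())
    return p[:2]/p[2]
E
python3 - <<'E'
from h import *
ims=[];
for c in('top','side'):
    im,d=shot(c,c+'0.png'); P=cloud(c,d); np.savez(c+'0.npz',im=im,P=P)
    k=cams.get_calibration(c);print(c,np.round(-np.array(k['R']).T@np.array(k['t']).ravel()),np.round(k['mtx'][0][0]))
    for n in ['jig','block_top','far_fence','side_fence','blank1_center','blank2_center','blank3_center','lever_pad','lever_handle','dish','jar','rodpot']:
        r=boxes_of(c,n)
        if r:
            u,v=map(int,r[0]['centre']);print(n,round(r[0]['score'],2),u,v,np.round(P[v,u]))
print(get_obs())
E
```

```text
top [457. 112. 942.] 495.0
jig 0.6 372 248 [554. -43.  64.]
block_top 0.83 367 249 [552. -35.  61.]
far_fence 0.86 373 248 [556. -49.  43.]
side_fence 0.79 372 245 [560. -44.  62.]
blank1_center 0.45 401 266 [525. -99.  42.]
blank3_center 0.88 411 235 [ 579. -113.   65.]
lever_pad 0.84 426 242 [ 556. -114.  152.]
lever_handle 0.6 426 243 [ 554. -114.  154.]
dish 0.77 375 349 [375. -58.   3.]
jar 0.96 375 169 [697. -48.  74.]
rodpot 0.67 289 301 [458. 102.  74.]
side [ 208. -409.  590.] 501.0
jig 0.84 310 304 [538. -67.  41.]
block_top 0.8 309 303 [538. -66.  42.]
far_fence 0.97 307 301 [538. -61.  41.]
side_fence 0.98 311 303 [540. -68.  42.]
blank1_center 0.67 328 345 [ 509. -136.   44.]
blank2_center 0.95 365 331 [ 557. -155.   54.]
blank3_center 0.63 347 309 [ 558. -119.   64.]
lever_pad 0.65 350 267 [ 539. -130.  165.]
lever_handle 0.83 348 267 [ 541. -125.  160.]
dish 0.64 209 357 [nan nan nan]
jar 0.95 388 249 [687. -75.  68.]
rodpot 0.77 196 254 [447.  87.  75.]
{'t': 1.3, 'qpos': array([-1.35299361e+00,  4.23077866e-01,  1.62990367e+00,  3.49829597e-05,
        1.08862389e+00, -1.90347543e-02]), 'qvel': array([-0.00014963,  0.00038213,  0.00133732,  0.00198887, -0.00117196,
        0.00148349]), 'joint_torque': array([ 1.64227458e-03, -5.44573402e+01, -2.74044585e+01,  6.46616472e-02,
        1.69353664e-02,  1.14405714e-05]), 'ee_pos': array([ 146.65252574, -607.52609941,  188.38744714]), 'orientation': array([-3.11957844e+00, -3.71127393e-01, -4.64541869e-05]), 'ft_force': array([-0.47585325,  0.38007665, -0.40745217]), 'moment': array([ 0.05824834,  0.02031141, -0.03036641]), 'grasp_force': 0.0, 'width': 87.61461488846903}
```

View pics/top0.png

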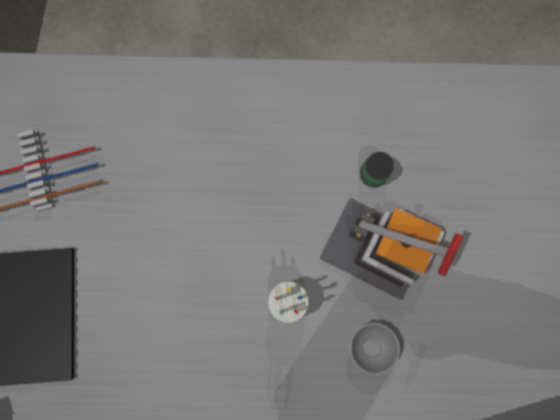

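View pics/side0.png

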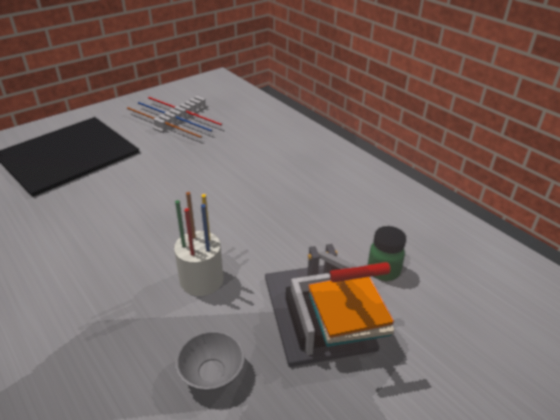

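The top view shows the jig rotated about 60°. The post is at about (365,222), the red handle at (450,255) and the side fence runs from (362,250) to (412,283). The open sides face right and up. Next I'll fit the jig and blank poses.

```bash
cat > fit.py <<'E'
from h import *
from scipy.optimize import least_squares
def blanks(Ps,ims,jig=None):
    out={}
    for n,(lo,hi),zz in(('3',(4,16),64),('2',None,56),('1',(78,100),48)):
        pts=[]
        for P,im in zip(Ps,ims):
            H=cv2.cvtColor(im,cv2.COLOR_RGB2HSV).astype(int)
            m=(np.hypot(P[...,0]-560,P[...,1]+95)<130)
            pts.append((P,m,H))
        out[n]=pts
    return out
if __name__=='__main__':
    D=[np.load(c+'0.npz') for c in('top','side')]
    for c,d in zip(('top','side'),D):
        P,im=d['P'],d['im'];H=cv2.cvtColor(im,cv2.COLOR_RGB2HSV).astype(int)
        near=np.hypot(P[...,0]-560,P[...,1]+85)<140
        z=P[...,2]
        def rect(m,name):
            q=P[m][:,:2].astype(np.float32)
            if len(q)<10: print(c,name,len(q));return
            r=cv2.minAreaRect(q);print(c,name,len(q),np.round(r[0],1),np.round(r[1],1),round(np.radians(r[2]),3),'z',np.round(np.median(P[m][:,2]),1))
        m=near&(z>9)&(z<15)&(H[...,2]<110); m=cv2.morphologyEx(m.astype(np.uint8),cv2.MORPH_OPEN,np.ones((3,3)))>0; rect(m,'plate')
        rect(near&(z>55)&(z<72)&(H[...,0]>4)&(H[...,0]<20)&(H[...,1]>180),'orange')
        rect(near&(z>40)&(z<60)&(H[...,0]>75)&(H[...,0]<100)&(H[...,1]>70),'turq')
        rect(near&(z>58)&(z<66)&(H[...,1]<40)&(H[...,2]>120),'fence')
        rect(near&(z>80)&(((H[...,0]<4)|(H[...,0]>174))&(H[...,1]>150)),'handle')
    im=D[0]['im'][180:310,310:480];cv2.imwrite('pics/c1.png',cv2.cvtColor(cv2.resize(im,None,fx=4,fy=4,interpolation=2),cv2.COLOR_RGB2BGR))
    im=D[1]['im'][235:370,255:405];cv2.imwrite('pics/c2.png',cv2.cvtColor(cv2.resize(im,None,fx=4,fy=4,interpolation=2),cv2.COLOR_RGB2BGR))
E
python3 fit.py; python3 -c "
import cv2,numpy as np
a=cv2.imread('pics/c1.png');b=cv2.imread('pics/c2.png');print(a.shape,b.shape)
a=cv2.resize(a,(400,306));b=cv2.resize(b,(400,360))
o=np.zeros((360,800,3),np.uint8);o[:306,:400]=a;o[:,400:]=b;cv2.imwrite('pics/c3.png',o)"
```

```text
top plate 2074 [561.4 -58.5] [169. 130.] 1.12 z 11.8
top orange 1737 [ 569.5 -108.2] [88.5 87. ] 1.177 z 63.8
top turq 0
top fence 411 [558. -98.] [110.3 104.6] 1.122 z 61.7
top handle 292 [ 535.6 -144.2] [11.3 67. ] 1.142 z 178.1
side plate 2449 [587.9 -75.9] [170.7 191.1] 1.118 z 12.6
side orange 3293 [ 568.5 -112.4] [92.2 89.2] 1.165 z 64.6
side turq 145 [ 529.8 -117.7] [ 49.3 102.5] 0.197 z 43.7
side fence 477 [526.5 -66.8] [108.9  49.7] 0.616 z 62.6
side handle 557 [ 547.5 -137.5] [68.6 65.4] 0.731 z 178.4
(520, 680, 3) (540, 600, 3)
```

View pics/c3.png

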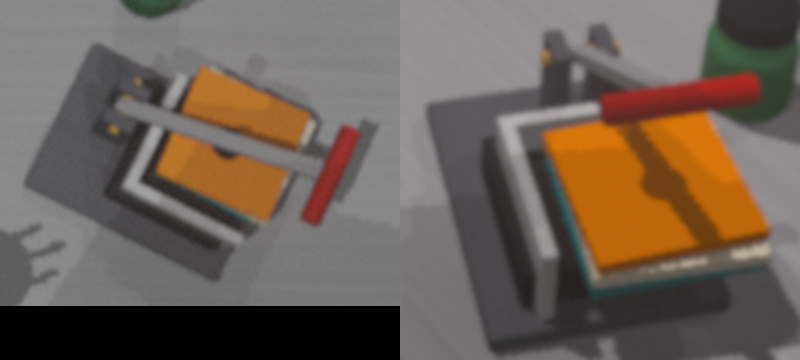

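The fit gives the jig origin at about (559.6, −96.5) with yaw 1.12, and the lever at about 0.64 rad. The blanks sit about 8–14 mm out on both axes. Since moves can't tilt the hand, I'll lower the lever partway to about 0.24 rad, still above 0.2. The hand's body then passes over the handle and the vertical fingers can reach the edges.

```bash
python3 -m creep '[0.387,0.457,0.042,0.883,0.387,0.457,0.042,0.883,0.387,0.457,0.042,0.883,0.387,0.457,0.042,0.883,0.387,0.457,0.042,0.883,0.387,0.457,0.042,0.883,0.387,0.457,0.042,0.883,0.387,0.457,0.042,0.883,0.387,0.457,0.042,0.883,0.387,0.457,0.042,0.883]' 0
```

```text
t: 2.13
ee_pos: [416.3, -288.7, 218.0]
orientation: [2.661, 1.668, 0.0]
ft_force: [0.9, -0.6, 0.3]
width: 24.5
grasp_force: 0.0
```

```bash
python3 -m creep '[0.117,0.138,0,0,0.117,0.138,0,0,0.117,0.138,0,0,0.117,0.138,0,0,0.117,0.138,0,0,0.117,0.138,-0.02,0,0.117,0.138,-0.02,0]'
```

```text
t: 2.72
ee_pos: [531.0, -151.0, 195.1]
orientation: [-2.657, -1.67, 0.004]
ft_force: [-0.8, 0.2, -0.2]
width: 0.6
grasp_force: 0.0
```

```bash
python3 -m creep '[0,0,-0.012,0,-0.001,-0.001,-0.019,0,-0.002,-0.003,-0.027,0,-0.002,-0.004,-0.034,0,-0.004,-0.007,-0.042,0,-0.005,-0.010,-0.049,0,-0.006,-0.013,-0.056,0,-0.008,-0.016,-0.064,0,-0.009,-0.018,-0.070,0,-0.009,-0.018,-0.070,0]'
python3 - <<'E'
from h import *
im,d=shot('side','s1.png',(240,220,440,370),4); P=cloud('side',d)
H=cv2.cvtColor(im,cv2.COLOR_RGB2HSV).astype(int)
m=(np.hypot(P[...,0]-540,P[...,1]+140)<100)&(P[...,2]>80)&((H[...,0]<4)|(H[...,0]>174))&(H[...,1]>150)
q=P[m];print(len(q),np.median(q,0),q[:,2].max(), np.percentile(q[:,2],[5,95]),get_obs()['ft_force'])
E
```

```text
t: 3.55
ee_pos: [522.1, -170.5, 126.0]
orientation: [-2.661, -1.667, 0.002]
ft_force: [-0.1, 0.1, -0.1]
width: 0.2
grasp_force: 0.0
282 [ 516.69254263 -141.99698073  178.35505026] 222.24210557034922 [173.44510904 180.62296675] [0.64580607 0.10812885 0.34337149]
```

View pics/s1.png

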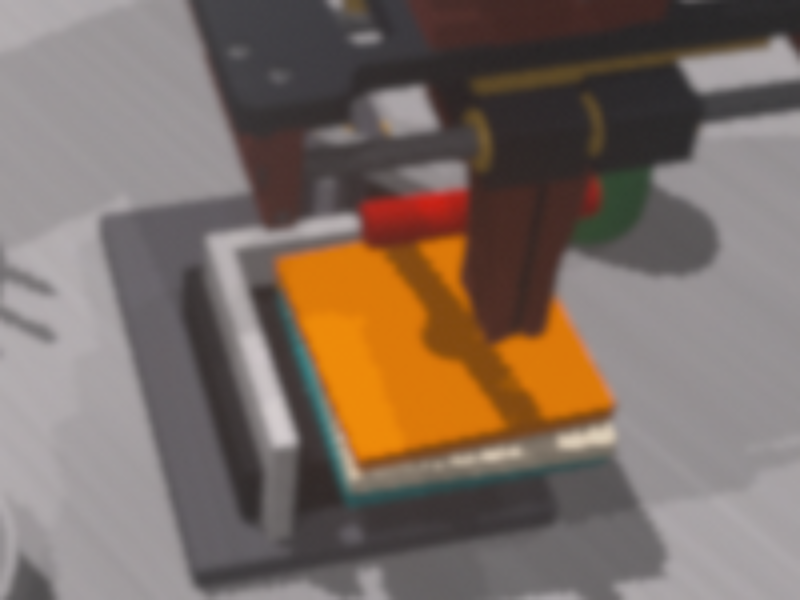

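The fingers slipped down outside the handle, which is still at about z 178, without touching anything. I'll go back up, centre over the bar and follow its arc down.

```bash
python3 -m creep '[0,0,0.035,0,0,0,0.07,0,0.006,0.013,0.07,0,0.0135,0.028,0.07,0,0.0135,0.028,0.07,0,0.0135,0.028,0.062,0]' && python3 -m creep '[0,0,-0.006,0,-0.001,-0.002,-0.011,0,-0.003,-0.006,-0.018,0,-0.005,-0.010,-0.026,0,-0.007,-0.0145,-0.034,0,-0.0085,-0.018,-0.042,0,-0.0085,-0.018,-0.042,0]'
python3 - <<'E'
from h import *
im,d=shot('side'); P=cloud('side',d)
H=cv2.cvtColor(im,cv2.COLOR_RGB2HSV).astype(int)
m=(np.hypot(P[...,0]-540,P[...,1]+140)<100)&(P[...,2]>80)&((H[...,0]<4)|(H[...,0]>174))&(H[...,1]>150)
q=P[m];print(len(q),np.median(q,0),np.percentile(q[:,2],[5,50,95]),get_obs()['ft_force'])
E
```

```text
t: 4.1
ee_pos: [538.1, -142.2, 191.0]
orientation: [2.658, 1.669, 0.003]
ft_force: [0.6, 0.3, 0.2]
width: 0.7
grasp_force: 0.0
t: 4.68
ee_pos: [526.6, -160.9, 145.4]
orientation: [-2.661, -1.666, 0.004]
ft_force: [-1.4, 0.1, 0.4]
width: 0.7
grasp_force: 0.0
337 [ 519.93163608 -143.67093359  178.25407493] [173.73563495 178.25407493 180.71550596] [-0.01418863  0.18999985  0.37586109]
```

Run:
```python
from h import *
shot('side','s2.png',(240,220,440,370),4)
a,_=shot('top')
P=cloud('top',_);H=cv2.cvtColor(a,cv2.COLOR_RGB2HSV).astype(int)
s=cv2.imread('pics/s2.png');s=cv2.resize(s,(440,330));t=cv2.cvtColor(cv2.resize(a[180:310,340:480],(355,330)),cv2.COLOR_RGB2BGR)
cv2.imwrite('pics/s2.png',np.hstack([s,t]))
```

```text
(no output)
```

View pics/s2.png

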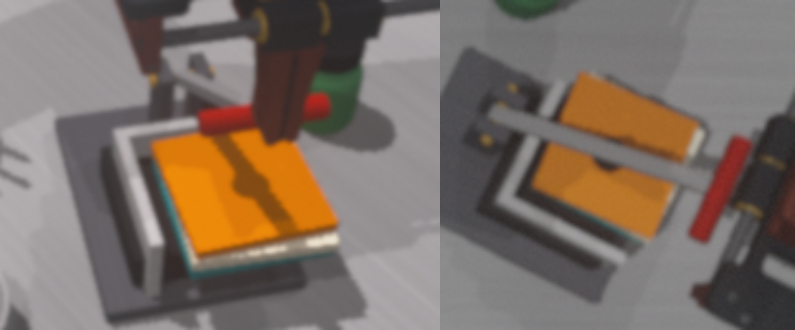

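Run:
```python
from h import *
p=get_obs()['ee_pos'];print(p)
for c in('side','top'):
    print(c,proj(c,p))
    u=(proj(c,p)-([240,220] if c=='side' else [340,180]))*(2.2 if c=='side' else 2.536);print('crop px',u+([0,0] if c=='side' else [440,0]))
    R=np.array([[np.cos(1.12),-np.sin(1.12)],[np.sin(1.12),np.cos(1.12)]])
    for th in (.55,.64,.7,.75,.8):
        for y in(-35,35):
            w=np.array([559.6,-96.5])+R@[79-165*np.cos(th),y]; u=(proj(c,[*w,75+165*np.sin(th)])-([240,220] if c=='side' else [340,180]))*(2.2 if c=='side' else 2.536)
            print(th,y,np.round(u+([0,0] if c=='side' else [440,0])))
```

```text
[ 528.3024009  -160.54586014  147.47960267]
side [360.40802602 296.19724798]
crop px [264.89765723 167.63394555]
0.55 -35 [325. 127.]
0.55 35 [199. 147.]
0.64 -35 [322. 100.]
0.64 35 [196. 119.]
0.7 -35 [320.  81.]
0.7 35 [193. 100.]
0.75 -35 [318.  66.]
0.75 35 [191.  84.]
0.8 -35 [315.  50.]
0.8 35 [189.  69.]
top [454.55166794 260.24929479]
crop px [730.5030299  203.51221158]
0.55 -35 [746. 145.]
0.55 35 [701. 245.]
0.64 -35 [741. 136.]
0.64 35 [695. 237.]
0.7 -35 [736. 130.]
0.7 35 [690. 232.]
0.75 -35 [731. 124.]
0.75 35 [685. 227.]
0.8 -35 [726. 118.]
0.8 35 [679. 222.]
```

Run:
```python
from h import *
for c in('side','top'):
    im,d=shot(c); P=cloud(c,d); H=cv2.cvtColor(im,cv2.COLOR_RGB2HSV).astype(int)
    if c=='side':
        near=np.hypot(P[...,0]-535,P[...,1]+150)<70
        m=near&(P[...,2]>100)&(P[...,2]<205)&(im[...,0]>im[...,1]*1.35)&(im[...,0]<130)
        R=np.array([[np.cos(1.12),-np.sin(1.12)],[np.sin(1.12),np.cos(1.12)]])
        for lo in range(110,215,10):
            k=m&(P[...,2]>=lo)&(P[...,2]<lo+10)
            if k.sum()>5:
                J=(P[k][:,:2]-[559.6,-96.5])@R
                print(lo,k.sum(),np.round(np.percentile(J,[5,50,95],axis=0),1).tolist())
    print(get_obs()['ee_pos'],get_obs()['width'],get_obs()['ft_force'])
```

```text
120 14 [[-3.8, 3.7], [-1.2, 6.8], [2.7, 9.4]]
170 175 [[-64.7, -34.0], [-63.3, 13.3], [-60.5, 33.3]]
180 71 [[-85.6, -5.7], [-83.9, 5.1], [-65.0, 9.3]]
190 150 [[-85.8, -7.1], [-84.1, 5.4], [-67.8, 9.3]]
200 72 [[-85.5, -7.2], [-83.9, 5.4], [-67.7, 9.3]]
[ 528.57786711 -160.46186954  147.80749121] 0.5062587760408888 [-0.11398901  0.07347878 -0.62539065]
[ 528.68787496 -160.39813325  147.96329234] 0.7796677657847221 [ 0.18130309 -0.24992761  0.74393011]
```

Run:
```python
from h import *
im,d=shot('side'); P=cloud('side',d)
R=np.array([[np.cos(1.12),-np.sin(1.12)],[np.sin(1.12),np.cos(1.12)]])
for z in(148,165,180,200):print(z,proj('side',[*(np.array([559.6,-96.5])+R@[-84,1]),z]).round())
for v in range(250,300,3):
    print(v,[(im[v,u].tolist(),np.round(np.r_[(P[v,u,:2]-[559.6,-96.5])@R,P[v,u,2]]).tolist()) for u in (362,369)])
print(get_obs()['ee_pos'],get_obs()['qpos'])
```

```text
148 [364. 304.]
165 [365. 294.]
180 [367. 285.]
200 [369. 272.]
250 [([68, 45, 41], [-82.0, 13.0, 234.0]), ([70, 46, 41], [-86.0, 6.0, 236.0])]
253 [([67, 45, 41], [-83.0, 12.0, 230.0]), ([72, 47, 42], [-84.0, 5.0, 230.0])]
256 [([69, 46, 41], [-83.0, 12.0, 226.0]), ([72, 47, 41], [-83.0, 4.0, 224.0])]
259 [([70, 47, 42], [-83.0, 11.0, 221.0]), ([72, 47, 41], [-85.0, 4.0, 221.0])]
262 [([70, 45, 40], [-82.0, 10.0, 215.0]), ([72, 48, 43], [-85.0, 4.0, 217.0])]
265 [([72, 47, 41], [-82.0, 10.0, 211.0]), ([69, 46, 41], [-85.0, 3.0, 212.0])]
268 [([75, 47, 41], [-81.0, 9.0, 205.0]), ([63, 45, 40], [-82.0, 1.0, 205.0])]
271 [([75, 47, 40], [-83.0, 9.0, 202.0]), ([64, 44, 40], [-83.0, 1.0, 201.0])]
274 [([78, 48, 41], [-83.0, 9.0, 198.0]), ([63, 44, 39], [-82.0, -0.0, 195.0])]
277 [([79, 49, 41], [-84.0, 9.0, 195.0]), ([63, 45, 40], [-83.0, -0.0, 192.0])]
280 [([82, 49, 40], [-84.0, 8.0, 190.0]), ([80, 52, 40], [-83.0, -1.0, 186.0])]
283 [([125, 70, 35], [-84.0, 7.0, 184.0]), ([204, 111, 10], [17.0, -54.0, 65.0])]
286 [([219, 121, 10], [14.0, -42.0, 65.0]), ([220, 121, 10], [12.0, -52.0, 65.0])]
289 [([220, 122, 10], [9.0, -40.0, 65.0]), ([220, 121, 10], [7.0, -50.0, 64.0])]
292 [([220, 121, 10], [3.0, -38.0, 65.0]), ([220, 122, 10], [1.0, -48.0, 65.0])]
295 [([220, 122, 10], [-2.0, -37.0, 64.0]), ([225, 126, 10], [-3.0, -46.0, 64.0])]
298 [([220, 122, 10], [-7.0, -35.0, 65.0]), ([226, 127, 10], [-9.0, -44.0, 65.0])]
[ 528.68953006 -160.3198164   147.98648845] [-3.15990880e-01  3.69186376e-01  1.82392699e+00  4.48521864e-05
  9.47559650e-01  1.34790944e-01]
```

The depth data show the real fingertips about 36 mm higher than the reported TCP (about z 184 against 148). That explains why they never touched the handle. I'll check the offset by making light contact.

```bash
python3 -m creep '[0,0,0.008,0,0.004,0.008,0.008,0,0.008,0.016,0.008,0,0.008,0.016,0.006,0,0.008,0.016,0.002,0,0.008,0.016,-0.002,0,0.008,0.016,-0.005,0,0.008,0.016,-0.008,0,0.008,0.016,-0.010,0,0.008,0.016,-0.010,0]'
cat > lev.py <<'E'
from h import *
import sys
im,d=shot('side'); P=cloud('side',d)
R=np.array([[np.cos(1.12),-np.sin(1.12)],[np.sin(1.12),np.cos(1.12)]])
J=P.copy();J[...,:2]=(P[...,:2]-[559.6,-96.5])@R
m=(abs(J[...,0]+65)<50)&(abs(J[...,1])<40)&(P[...,2]>75)&(P[...,2]<200)&(im[...,0]>140)&(im[...,1]<50)&(im[...,2]<60)
q=J[m];print('handle',len(q),np.round(np.percentile(q,[5,50,95],axis=0),1).tolist())
m=(abs(J[...,0]+65)<70)&(abs(J[...,1])<25)&(P[...,2]>60)&(P[...,2]<250)&(im[...,0]<95)&(im[...,0]>im[...,1]*1.3)&(im[...,1]>25)
q=J[m]
if len(q)>5: print('finger tip',len(q),np.round(np.percentile(q,[1,3,10,50],axis=0)[:,2],1),np.round(np.percentile(q[q[:,2]<q[:,2].min()+20],[5,50,95],axis=0),1).tolist())
o=get_obs();e=o['ee_pos'];print('tcp jig',np.round((e[:2]-[559.6,-96.5])@R,1),e[2].round(1),o['ft_force'].round(1),o['t'])
E
python3 lev.py
```

```text
t: 5.82
ee_pos: [535.9, -144.4, 136.9]
orientation: [-2.662, -1.668, 0.001]
ft_force: [-0.9, -0.8, -0.6]
width: 0.2
grasp_force: 0.0
handle 23 [[-67.8, 9.2, 168.1], [-66.9, 12.5, 170.3], [-66.0, 16.5, 171.3]]
finger tip 884 [173.8 176.  180.7 208.3] [[-67.8, -7.4, 173.9], [-66.3, 3.8, 181.4], [-50.2, 9.4, 187.9]]
tcp jig [-53.3   0.4] 137.1 [ 0.5  1.  -0.6] 5.8667
```

Contact confirmed: the real tip is at about the reported z + 35. Now I'll lower the lever along its arc.

```bash
python3 -m creep '[-0.002,-0.0045,-0.007,0,-0.005,-0.010,-0.014,0,-0.007,-0.015,-0.022,0,-0.009,-0.019,-0.030,0,-0.0105,-0.0216,-0.038,0,-0.012,-0.024,-0.044,0,-0.012,-0.025,-0.049,0,-0.012,-0.025,-0.049,0]';python3 lev.py
```

```text
t: 6.53
ee_pos: [523.3, -169.3, 87.2]
orientation: [-2.661, -1.667, 0.002]
ft_force: [0.1, 0.5, -0.5]
width: 0.4
grasp_force: 0.0
handle 55 [[-86.0, 10.9, 119.8], [-83.5, 21.6, 120.7], [-81.5, 32.8, 122.0]]
finger tip 922 [ 97.2 122.5 128.9 160.3] [[-16.1, 5.7, 88.1], [-13.3, 8.6, 89.6], [-7.1, 9.8, 92.8]]
tcp jig [-81.1   0.6] 87.8 [ 0.8 -0.7 -0. ] 6.5833
```

```bash
python3 -m creep '[0,0,-0.002,0,0,0,-0.002,0,0,0,0.04,0,0.037,0.012,0.04,0,0.075,0.024,0.04,0,0.112,0.0355,0.04,0,0.112,0.0355,0.04,0]'; python3 lev.py
python3 - <<'E'
from h import *
R=np.array([[np.cos(1.12),-np.sin(1.12)],[np.sin(1.12),np.cos(1.12)]])
im,d=shot('side','s3.png',(240,210,440,360),4);P=cloud('side',d);J=P.copy();J[...,:2]=(P[...,:2]-[559.6,-96.5])@R
H=cv2.cvtColor(im,cv2.COLOR_RGB2HSV).astype(int)
# vertical layers: for the -x side faces (front), sample by z
near=(abs(J[...,0])<85)&(abs(J[...,1])<85)
for n,z0,z1,m in(('orange',62,67,(H[...,0]>4)&(H[...,0]<20)&(H[...,1]>180)),('cream',47,58,(H[...,1]<90)&(H[...,2]>130)&(J[...,0]<-40)),('cream_side',47,58,(H[...,1]<90)&(H[...,2]>130)&(J[...,1]<-35)),('turq',39,49,(H[...,0]>75)&(H[...,0]<100)&(H[...,1]>70))):
    q=J[near&(P[...,2]>z0)&(P[...,2]<z1)&m]
    if len(q)<5: print(n,len(q));continue
    print(n,len(q),np.round(np.percentile(q,[2,50,98],axis=0),1).tolist())
    r=cv2.minAreaRect(q[:,:2].astype(np.float32));print(np.round(r[0],1),np.round(r[1],1),r[2])
E
```

```text
t: 7.17
ee_pos: [643.1, -132.0, 130.0]
orientation: [2.656, 1.669, 0.009]
ft_force: [-0.1, 0.1, 0.2]
width: 0.4
grasp_force: 0.0
handle 343 [[-89.3, -29.9, 118.1], [-86.2, 0.2, 120.2], [-82.5, 31.5, 121.8]]
finger tip 17 [87.1 87.6 88.8 90.5] [[-17.1, 4.0, 87.8], [-12.7, 7.7, 89.9], [-5.1, 9.6, 92.6]]
tcp jig [  2.4 -87.7] 129.1 [-0.1 -0.   0. ] 7.2167
orange 2062 [[-50.7, -57.6, 62.7], [-6.6, -3.8, 64.6], [32.4, 28.7, 66.4]]
[ -9.9 -15.1] [91.4 89.2] 2.965810775756836
cream 239 [[-61.4, -59.8, 50.5], [-57.4, -30.8, 56.4], [-43.8, 28.8, 57.9]]
[-55.4 -15.3] [91.1 18. ] 82.21211242675781
cream_side 105 [[-61.8, -61.0, 54.0], [-57.5, -48.8, 56.6], [-52.6, -35.9, 57.8]]
[-18.3 -51.5] [25.  88.3] 85.29491424560547
turq 148 [[-58.8, -12.2, 39.5], [-34.5, 28.8, 43.7], [23.4, 29.6, 48.5]]
[-23.5  24.5] [98.5 41.3] 27.02674102783203
```

View pics/s3.png

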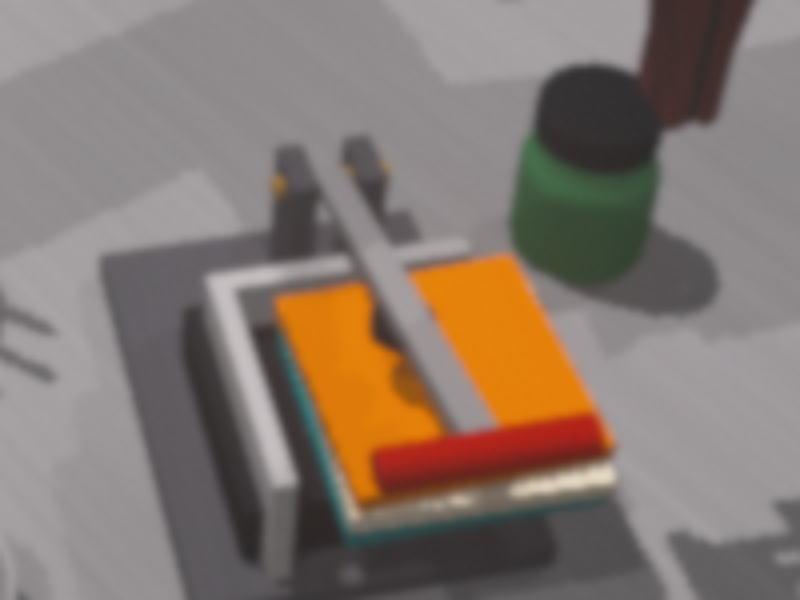

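The lever is at about 0.23 rad, and the picture shows all three blanks overhanging right (−y) and front (−x) by about 10–15 mm. I'll descend on the −y side and check.

```bash
python3 -m creep '[-0.003,-0.0065,-0.035,0,-0.003,-0.0065,-0.07,0,-0.003,-0.0065,-0.1,0,-0.003,-0.0065,-0.12,0,-0.003,-0.0065,-0.126,0,-0.003,-0.0065,-0.126,0,-0.003,-0.0065,-0.126,0]'
cat > tip.py <<'E'
from h import *
R=np.array([[np.cos(1.12),-np.sin(1.12)],[np.sin(1.12),np.cos(1.12)]])
for c in('side','top'):
    im,d=shot(c);P=cloud(c,d);J=P.copy();J[...,:2]=(P[...,:2]-[559.6,-96.5])@R
    H=cv2.cvtColor(im,cv2.COLOR_RGB2HSV).astype(int)
    near=(abs(J[...,0])<85)&(abs(J[...,1])<80)
    if c=='side':
        for n,z0,z1,m in(('orange',62,67,(H[...,0]>4)&(H[...,0]<20)&(H[...,1]>180)),('cream-x',47,56,(H[...,1]<90)&(H[...,2]>130)&(J[...,0]<-40)),('turq+y',39,49,(H[...,0]>75)&(H[...,0]<100)&(H[...,1]>70)&(J[...,1]>5)&(J[...,0]>-48)),('turq-x',39,49,(H[...,0]>75)&(H[...,0]<100)&(H[...,1]>70)&(J[...,0]<-42)&(J[...,1]<25))):
            q=J[near&(P[...,2]>z0)&(P[...,2]<z1)&m]
            if len(q)<5: print(n,len(q));continue
            print(n,len(q),np.round(np.percentile(q,[2,50,98],axis=0),1).tolist())
            if n=='orange': r=cv2.minAreaRect(q[:,:2].astype(np.float32));print(np.round(r[0],1),np.round(r[1],1),round(r[2],2))
    fm=(np.hypot(J[...,0]+20,J[...,1]+35)<140)&(P[...,2]>20)&(P[...,2]<110)&(im[...,0]<100)&(im[...,0]>im[...,1]*1.3)&(im[...,1]>25)&((J[...,1]<-50)|(J[...,0]<-50))
    q=J[fm]
    if len(q)>10: print(c,'finger',len(q),np.round(np.percentile(q,[1,5,50,95,99],axis=0),1).tolist())
o=get_obs();e=o['ee_pos'];print('tcp jig',np.round((e[:2]-[559.6,-96.5])@R,1),e[2].round(1),o['ft_force'].round(1),o['t'],o['width'])
E
python3 tip.py
```

```text
t: 7.85
ee_pos: [633.1, -140.7, 3.3]
orientation: [2.662, 1.668, 0.0]
ft_force: [0.0, 0.2, 0.1]
width: 0.7
grasp_force: 0.0
orange 1787 [[-51.6, -56.8, 62.7], [-10.6, 2.7, 64.6], [31.6, 28.9, 66.4]]
[ -9.6 -14.9] [93.1 89.1] 2.87
cream-x 62 [[-59.6, -60.2, 49.2], [-56.0, 0.9, 55.3], [-40.6, 29.2, 55.9]]
turq+y 86 [[-45.9, 28.4, 39.3], [-12.6, 29.1, 43.9], [25.1, 29.9, 48.8]]
turq-x 76 [[-59.2, -33.7, 40.4], [-57.7, 0.6, 43.3], [-56.4, 23.0, 46.4]]
side finger 484 [[-23.0, -94.7, 43.5], [-22.5, -91.8, 46.2], [-20.7, -79.5, 72.6], [-5.6, -73.0, 94.8], [-3.0, -71.8, 98.4]]
top finger 16 [[-32.9, -61.3, 60.4], [-30.5, -61.2, 60.9], [-15.2, -56.9, 63.2], [-9.7, -53.7, 65.1], [-8.1, -53.4, 65.8]]
tcp jig [ -7.3 -86.6] 4.4 [ 0.8  0.7 -0.1] 7.95 0.2864812204461055
```

```bash
python3 -m creep '[-0.0036,0.0017,-0.0025,0,-0.0072,0.0035,-0.0025,0,-0.009,0.0044,-0.0025,0,-0.0108,0.0052,-0.0025,0,-0.0126,0.0061,-0.0025,0,-0.0144,0.007,-0.0025,0,-0.0162,0.0078,-0.0025,0,-0.018,0.0087,-0.0025,0,-0.0198,0.0096,-0.0025,0,-0.0216,0.0105,-0.0025,0]'; python3 tip.py
```

```text
t: 8.78
ee_pos: [612.1, -130.0, 0.3]
orientation: [2.661, 1.668, 0.001]
ft_force: [1.7, -1.2, 1.6]
width: 0.7
grasp_force: 1.3
orange 2032 [[-55.9, -48.2, 62.7], [-10.8, 11.9, 64.6], [31.4, 39.2, 66.4]]
[-10.9  -6.2] [92.  92.2] 3.34
cream-x 57 [[-60.0, -48.0, 51.0], [-56.6, 12.7, 55.2], [-41.5, 38.7, 56.0]]
turq+y 0
turq-x 30 [[-58.8, -26.5, 40.6], [-58.1, 6.3, 42.6], [-56.9, 23.2, 45.2]]
side finger 328 [[-22.8, -71.0, 43.9], [-22.1, -68.9, 48.5], [-20.7, -60.0, 73.1], [-10.3, -50.7, 91.7], [-3.5, -50.3, 94.1]]
tcp jig [ -7.3 -61.2] 0.1 [ 1.6 -0.4  0.4] 8.8833 0.2725820869468398
```

```bash
python3 -m creep '[-0.0009,0.0004,0,0,-0.0018,0.0009,0,0,-0.0027,0.0013,0,0,-0.0036,0.0017,0,0,-0.0036,0.0017,0,0]'; python3 -m creep '[-0.0005,0.0002,0,0,-0.0009,0.0004,0,0,-0.0014,0.0007,0,0,-0.0014,0.0007,0,0]'; python3 tip.py
```

```text
t: 9.3
ee_pos: [608.0, -128.2, 0.1]
orientation: [2.662, 1.668, 0.0]
ft_force: [1.7, -1.4, 1.3]
width: 0.4
grasp_force: 1.4
t: 9.63
ee_pos: [607.0, -127.7, 0.1]
orientation: [2.661, 1.668, 0.001]
ft_force: [4.4, -3.0, 0.3]
width: 0.6
grasp_force: 2.4
orange 1999 [[-54.8, -44.2, 62.8], [-12.6, 16.8, 64.6], [31.4, 42.1, 66.5]]
[-11.5  -1.7] [91.1 90.5] 0.48
cream-x 66 [[-60.2, -34.4, 51.8], [-57.5, 22.0, 55.3], [-46.3, 44.4, 56.0]]
turq+y 0
turq-x 24 [[-59.3, -23.9, 40.5], [-57.7, 8.1, 42.5], [-56.6, 23.3, 45.4]]
side finger 220 [[-22.6, -65.1, 43.4], [-22.1, -64.3, 47.0], [-20.9, -58.0, 72.5], [-19.1, -50.5, 91.2], [-18.3, -50.1, 93.9]]
tcp jig [ -7.4 -56.2] 0.1 [ 4.2 -3.6  0.4] 9.7333 0.3374007033869901
```

```bash
python3 -m creep '[-0.0005,0.0002,0,0,-0.0009,0.0004,0,0,-0.0009,0.0004,0,0]'; python3 -m creep '[-0.0005,0.0002,0,0,-0.0005,0.0002,0,0]'; python3 -m creep '[-0.0005,0.0002,0,0,-0.0005,0.0002,0,0]'
```

```text
t: 9.98
ee_pos: [606.9, -127.4, 0.2]
orientation: [2.661, 1.668, 0.002]
ft_force: [5.9, -3.2, -1.6]
width: 0.8
grasp_force: 3.4
t: 10.15
ee_pos: [606.8, -127.5, 0.3]
orientation: [2.66, 1.667, 0.003]
ft_force: [6.8, -4.1, -1.5]
width: 0.1
grasp_force: 3.9
t: 10.32
ee_pos: [606.7, -127.5, 0.5]
orientation: [2.659, 1.667, 0.004]
ft_force: [8.6, -5.4, -1.9]
width: 0.6
grasp_force: 4.4
```

Holding about 10 N with no further motion, so the blanks are flush against the side fence. I'll back off, lift, and measure how high the gripper body sits above the fingertips.

```bash
python3 -m creep '[0.008,-0.004,0,0,0.018,-0.0087,0,0,0.03,-0.0145,0,0,0.03,-0.0145,0.02,0]'
python3 - <<'E'
from h import *
R=np.array([[np.cos(1.12),-np.sin(1.12)],[np.sin(1.12),np.cos(1.12)]])
o=get_obs();e=o['ee_pos'];t=(e[:2]-[559.6,-96.5])@R;print(t,e[2])
im,d=shot('side','s4.png',(240,120,480,330),3);P=cloud('side',d);J=P.copy();J[...,:2]=(P[...,:2]-[559.6,-96.5])@R
dx=J[...,0]-t[0];dy=J[...,1]-t[1]
for lo in range(-90,91,15):
    m=(abs(dx)<50)&(dy>=lo)&(dy<lo+15)&(J[...,2]>85)&(im.max(-1)<140)
    # exclude lever/post region handled by dy
    q=J[m];
    if len(q)>5: 
        k=q[:,2]<np.percentile(q[:,2],8);print(lo,len(q),'zmin',np.round(np.percentile(q[:,2],[1,5]),0),'x there',np.round(np.median(q[k,0]-t[0])),'zmin-tcp',np.round(np.percentile(q[:,2],1)-e[2]))
E
```

```text
t: 10.65
ee_pos: [632.9, -140.9, 16.5]
orientation: [-2.658, -1.665, 0.008]
ft_force: [-1.5, 0.3, 0.5]
width: 0.9
grasp_force: 0.0
[ -8.03239891 -85.27603949] 16.481403767989658
-90 532 zmin [134. 142.] x there -35.0 zmin-tcp 117.0
-75 789 zmin [132. 136.] x there -9.0 zmin-tcp 116.0
-60 316 zmin [143. 145.] x there -30.0 zmin-tcp 127.0
-45 220 zmin [144. 146.] x there -31.0 zmin-tcp 128.0
-30 703 zmin [138. 144.] x there -36.0 zmin-tcp 122.0
-15 1348 zmin [ 88. 101.] x there -13.0 zmin-tcp 72.0
0 1852 zmin [89. 99.] x there -13.0 zmin-tcp 72.0
15 2600 zmin [135. 147.] x there -30.0 zmin-tcp 119.0
30 2848 zmin [147. 169.] x there -25.0 zmin-tcp 131.0
45 558 zmin [145. 148.] x there -30.0 zmin-tcp 129.0
60 795 zmin [142. 148.] x there -30.0 zmin-tcp 126.0
75 984 zmin [ 91. 135.] x there -6.0 zmin-tcp 74.0
90 255 zmin [86. 88.] x there -2.0 zmin-tcp 69.0
```

View pics/s4.png

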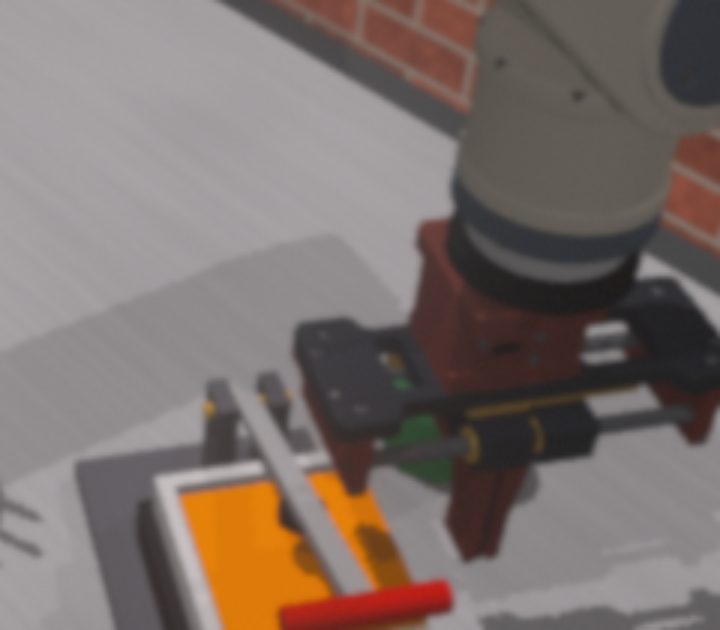

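The lowest body parts are about 81 mm above the tips, which matches the spec. The stack now looks even with the side fence. I'll go around to the −x side, outside the handle, then open wide so the fingers straddle the handle and push both corners.

```bash
python3 -m creep '[-0.018,-0.037,0.006,0,-0.036,-0.074,0.006,0,-0.047,-0.096,0.006,0,-0.075,-0.083,0.006,0,-0.11,-0.066,0.006,0,-0.123,-0.059,0.006,0,-0.123,-0.059,0.006,0]'; python3 -m creep '[0,0,0,0,0,0,0,0,0,0,0,0,0,0,0,0,0,0,0,0,0,0,0,0]' 0.88
python3 - <<'E'
from h import *
R=np.array([[np.cos(1.12),-np.sin(1.12)],[np.sin(1.12),np.cos(1.12)]])
o=get_obs();e=o['ee_pos'];t=(e[:2]-[559.6,-96.5])@R;print(t,e[2],o['width'])
for c in('side','top'):
    im,d=shot(c,'s5%s.png'%c,(300,150,540,330) if c=='top' else (240,200,460,380),2)
    P=cloud(c,d);J=P.copy();J[...,:2]=(P[...,:2]-[559.6,-96.5])@R
    m=(abs(J[...,0]+115)<22)&(abs(J[...,1])<80)&(J[...,2]>e[2]+25)&(J[...,2]<e[2]+85)&(im[...,0]>im[...,1]*1.25)&(im[...,0]<110)
    q=J[m]
    for s in(-1,1):
        k=q[q[:,1]*s>0]
        if len(k)>5: print(c,s,len(k),np.round(np.percentile(k,[3,50,97],axis=0),1).tolist())
    m=(abs(J[...,0]+80)<20)&(abs(J[...,1])<45)&(J[...,2]>105)&(J[...,2]<125)&(im[...,0]>140)&(im[...,1]<60)
    q=J[m];print(c,'handle',len(q),np.round(np.percentile(q,[2,50,98],axis=0),1).tolist() if len(q)>5 else '')
a=cv2.imread('pics/s5side.png');b=cv2.imread('pics/s5top.png')
w=np.zeros((360,800,3),np.uint8);a=cv2.resize(a,(400,327));b=cv2.resize(b,(400,300));w[:327,:400]=a;w[:300,400:]=b;cv2.imwrite('pics/s5.png',w)
E
```

```text
t: 11.28
ee_pos: [506.2, -197.7, 24.9]
orientation: [-2.657, -1.665, 0.007]
ft_force: [-0.0, -0.2, -0.3]
width: 0.8
grasp_force: 0.0
t: 11.78
ee_pos: [512.2, -200.3, 25.9]
orientation: [2.662, 1.669, 0.0]
ft_force: [-0.5, -0.2, 0.4]
width: 36.9
grasp_force: 0.0
[-114.06446131   -2.52916954] 25.900846429745535 36.94156497874984
side -1 159 [[-128.7, -28.8, 65.5], [-127.5, -24.3, 89.4], [-125.2, -21.3, 109.4]]
side 1 252 [[-128.6, 18.9, 66.5], [-127.0, 24.4, 85.4], [-107.4, 26.9, 109.4]]
side handle 0 
top -1 23 [[-104.4, -29.5, 63.6], [-103.2, -25.1, 73.5], [-101.7, -22.5, 88.1]]
top handle 7 [[-80.6, -15.5, 117.3], [-80.4, 10.9, 119.1], [-80.0, 27.4, 119.9]]
```

View pics/s5.png

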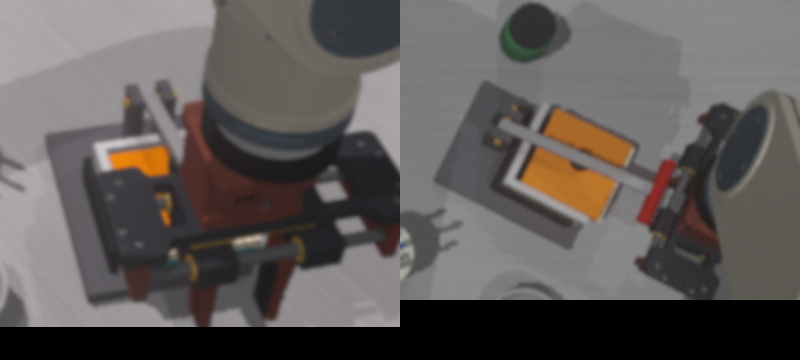

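```bash
python3 -m creep '[-0.0013,0.0006,0,0,-0.0013,0.0006,0,0,-0.0013,0.0006,-0.004,0,-0.0013,0.0006,-0.009,0,-0.0013,0.0006,-0.014,0,-0.0013,0.0006,-0.0175,0,-0.0013,0.0006,-0.0175,0]'
cat > fx.py <<'E'
from h import *
R=np.array([[np.cos(1.12),-np.sin(1.12)],[np.sin(1.12),np.cos(1.12)]])
o=get_obs();e=o['ee_pos'];t=(e[:2]-[559.6,-96.5])@R;print('tcp',t.round(1),e[2].round(1),o['width'],o['ft_force'].round(1))
for c in('side','top'):
    im,d=shot(c);P=cloud(c,d);J=P.copy();J[...,:2]=(P[...,:2]-[559.6,-96.5])@R
    m=(abs(J[...,0]-t[0])<20)&(abs(J[...,1])<70)&(J[...,2]>e[2]+28)&(J[...,2]<e[2]+80)&(im[...,0]>im[...,1]*1.25)&(im[...,0]<110)
    q=J[m]
    for s in(-1,1):
        k=q[q[:,1]*s>0]
        if len(k)>5: print(c,s,len(k),np.round(np.percentile(k,[2,50,98],axis=0),1).tolist())
    H=cv2.cvtColor(im,cv2.COLOR_RGB2HSV).astype(int)
    q=J[(abs(J[...,0])<75)&(abs(J[...,1])<70)&(abs(J[...,2]-64)<3)&(H[...,0]>4)&(H[...,0]<20)&(H[...,1]>180)]
    print(c,'orange',len(q),np.round(np.percentile(q,[1,99],axis=0),1).tolist())
E
python3 fx.py
```

```text
t: 12.47
ee_pos: [509.7, -199.3, 7.4]
orientation: [-2.661, -1.668, 0.002]
ft_force: [-0.9, 0.2, 0.2]
width: 77.3
grasp_force: 0.0
tcp [-1.142e+02  1.000e-01] 7.4 77.31979693382718 [-0.9  0.2  0.2]
side -1 132 [[-128.5, -46.2, 46.5], [-127.4, -41.5, 67.1], [-125.5, -38.5, 86.1]]
side 1 166 [[-128.8, 41.7, 48.3], [-127.4, 46.7, 65.7], [-111.6, 49.7, 86.5]]
side orange 720 [[-12.2, -0.2, 62.7], [33.9, 42.6, 66.7]]
top -1 11 [[-107.7, -45.2, 48.6], [-103.1, -40.4, 66.1], [-102.0, -38.5, 73.0]]
top orange 1696 [[-49.6, -41.9, 61.2], [36.0, 42.1, 66.7]]
```

```bash
python3 -m creep '[0.0053,0.0086,0,0,0.0096,0.0176,0,0,0.014,0.0266,0,0,0.0166,0.032,0,0,0.0175,0.0338,0,0,0.0183,0.0356,0,0,0.0192,0.0374,0,0,0.0201,0.0392,0,0,0.021,0.041,0,0,0.021,0.041,0,0]'; python3 fx.py
```

```text
t: 13.4
ee_pos: [531.6, -158.5, 8.6]
orientation: [2.662, 1.668, 0.0]
ft_force: [0.4, 0.1, -0.7]
width: 77.3
grasp_force: 0.0
tcp [-68.   -1.8] 8.6 77.2540550119077 [ 0.4  0.1 -0.7]
side -1 177 [[-82.9, -47.8, 47.2], [-80.9, -42.5, 62.6], [-53.4, -6.4, 87.3]]
side 1 223 [[-82.7, 5.1, 46.7], [-80.7, 44.3, 63.0], [-54.0, 47.7, 87.4]]
side orange 188 [[-34.5, -44.0, 62.4], [-22.4, 10.7, 66.4]]
top orange 1708 [[-48.5, -42.3, 61.2], [37.2, 42.1, 66.8]]
```

```bash
python3 -m creep '[0.0007,0.0014,0,0,0.0013,0.0027,0,0,0.002,0.004,0,0,0.0026,0.0054,0,0,0.0033,0.0068,0,0,0.0033,0.0068,0,0]'; python3 fx.py
```

```text
t: 14.0
ee_pos: [534.8, -151.5, 8.5]
orientation: [-2.662, -1.669, 0.0]
ft_force: [-0.4, -1.0, -0.6]
width: 77.5
grasp_force: 0.4
tcp [-60.3  -1.7] 8.5 77.49013776634007 [-0.4 -1.  -0.6]
side -1 136 [[-75.2, -48.0, 45.9], [-73.4, -42.9, 67.4], [-51.8, -25.2, 86.1]]
side 1 215 [[-74.8, 20.2, 45.9], [-73.1, 44.2, 63.1], [-47.2, 47.6, 87.0]]
side orange 193 [[-38.0, -44.0, 62.8], [-13.6, 11.2, 66.5]]
top orange 1655 [[-41.6, -42.2, 61.2], [41.3, 42.2, 66.8]]
```

```bash
python3 -m creep '[0.0003,0.0007,0,0,0.0007,0.0014,0,0,0.0009,0.0018,0,0,0.0009,0.0018,0,0]'; python3 -m creep '[0.0003,0.0007,0,0,0.0005,0.001,0,0,0.0005,0.001,0,0]'
```

```text
t: 14.43
ee_pos: [535.6, -149.9, 8.5]
orientation: [-2.662, -1.669, 0.0]
ft_force: [-0.8, -1.7, -0.6]
width: 77.3
grasp_force: 0.9
t: 14.68
ee_pos: [536.1, -148.9, 8.5]
orientation: [-2.662, -1.668, 0.0]
ft_force: [-1.2, -2.8, -0.6]
width: 77.2
grasp_force: 1.0
```

```bash
python3 -m creep '[0.0004,0.0009,0,0,0.0004,0.0009,0,0]'; python3 -m creep '[0.0004,0.0009,0,0,0.0004,0.0009,0,0]'; python3 -m creep '[0.0004,0.0009,0,0,0.0004,0.0009,0,0]'; python3 fx.py
```

```text
t: 14.85
ee_pos: [536.5, -148.2, 8.5]
orientation: [2.662, 1.669, -0.001]
ft_force: [-2.1, -3.8, 0.8]
width: 77.4
grasp_force: 2.0
t: 15.02
ee_pos: [536.5, -148.1, 8.5]
orientation: [2.661, 1.669, -0.002]
ft_force: [-3.1, -8.9, 0.4]
width: 77.0
grasp_force: 5.0
t: 15.18
ee_pos: [536.5, -148.1, 8.6]
orientation: [2.66, 1.669, -0.004]
ft_force: [-5.9, -14.7, 1.8]
width: 77.1
grasp_force: 7.9
tcp [-56.5  -1.7] 8.6 77.11117296673451 [ -5.9 -14.7   1.8]
side -1 119 [[-71.1, -48.2, 46.7], [-69.6, -42.8, 65.4], [-48.2, -27.4, 85.6]]
side 1 214 [[-71.0, 20.3, 45.9], [-69.4, 44.2, 64.1], [-47.4, 47.9, 87.6]]
side orange 304 [[-48.0, -44.0, 62.1], [-8.5, 26.7, 66.6]]
top orange 1623 [[-40.4, -42.2, 61.2], [41.5, 42.0, 66.7]]
```

```bash
python3 -m creep '[-0.0022,-0.0045,0,0,-0.0065,-0.0135,0,0,-0.014,-0.029,0,0,-0.026,-0.054,0,0,-0.026,-0.054,0,0]'; python3 -m creep '[-0.008,-0.016,0.035,0,-0.016,-0.033,0.07,0,-0.03,-0.06,0.1,0,-0.045,-0.09,0.12,0,-0.045,-0.09,0.12,0]'
cat > chk.py <<'E'
from h import *
import sys
R=np.array([[np.cos(1.12),-np.sin(1.12)],[np.sin(1.12),np.cos(1.12)]])
im,d=shot('side');P=cloud('side',d);J=P.copy();J[...,:2]=(P[...,:2]-[559.6,-96.5])@R
H=cv2.cvtColor(im,cv2.COLOR_RGB2HSV).astype(int)
print('fences: side-fence inner top edge y', end=' ')
gray=(H[...,1]<50)&(H[...,2]>110)&(abs(J[...,2]-62)<2.5)
q=J[gray&(abs(J[...,0])<35)&(J[...,1]>38)&(J[...,1]<60)];print(len(q),np.round(np.percentile(q[:,1],[2,98]),1) if len(q)>9 else '')
q=J[gray&(abs(J[...,1])<35)&(J[...,0]>38)&(J[...,0]<60)];print('far x',len(q),np.round(np.percentile(q[:,0],[2,98]),1) if len(q)>9 else '')
# front (-x) faces per layer
col={'orange':(H[...,0]>4)&(H[...,0]<20)&(H[...,1]>180),'cream':(H[...,1]<90)&(H[...,2]>110),'turq':(H[...,0]>75)&(H[...,0]<100)&(H[...,1]>70)}
for n,(a,b) in dict(turq=(41.5,46.5),cream=(49.5,54.5),orange=(57.5,62.5)).items():
    q=J[col[n]&(J[...,2]>a)&(J[...,2]<b)&(J[...,0]<-35)&(J[...,0]>-70)&(abs(J[...,1])<60)]
    if len(q)>5:
        f=np.polyfit(q[:,1],q[:,0],1);print(n,len(q),'x med',np.round(np.median(q[:,0]),1),'y',np.round(np.percentile(q[:,1],[2,98]),1),'slope',np.round(f[0],3))
q=J[col['orange']&(abs(J[...,2]-64.5)<2)&(abs(J[...,0])<70)&(abs(J[...,1])<70)];r=cv2.minAreaRect(q[:,:2].astype(np.float32));print('orange',np.round(r[0],1),np.round(r[1],1),round(r[2],2),np.round(np.percentile(q,[1,99],axis=0),1).tolist())
o=get_obs();e=o['ee_pos'];print('tcp',((e[:2]-[559.6,-96.5])@R).round(1),e[2],o['t'])
E
python3 chk.py
python3 - <<'E'
from h import *
shot('side','s6.png',(240,210,440,360),4)
E
```

```text
t: 15.7
ee_pos: [510.0, -202.8, 8.5]
orientation: [-2.663, -1.666, 0.0]
ft_force: [-0.7, -0.2, -0.0]
width: 77.3
grasp_force: 0.0
t: 16.12
ee_pos: [467.4, -295.5, 133.2]
orientation: [2.657, 1.66, 0.005]
ft_force: [-0.1, -0.1, 0.5]
width: 77.6
grasp_force: 0.0
fences: side-fence inner top edge y 213 [45.2 52.2]
far x 81 [45.3 51.3]
turq 43 x med -47.7 y [19.1 42.5] slope 0.02
cream 9 x med -47.2 y [31.7 52. ] slope 0.548
orange 16 x med -47.2 y [21.9 40.7] slope -0.038
orange [-3.7 -0.6] [87.7 90. ] 89.86 [[-47.6, -43.2, 62.8], [39.7, 42.7, 66.3]]
tcp [-217.2   -2.4] 131.10477312507027 16.1667
```

View pics/s6.png

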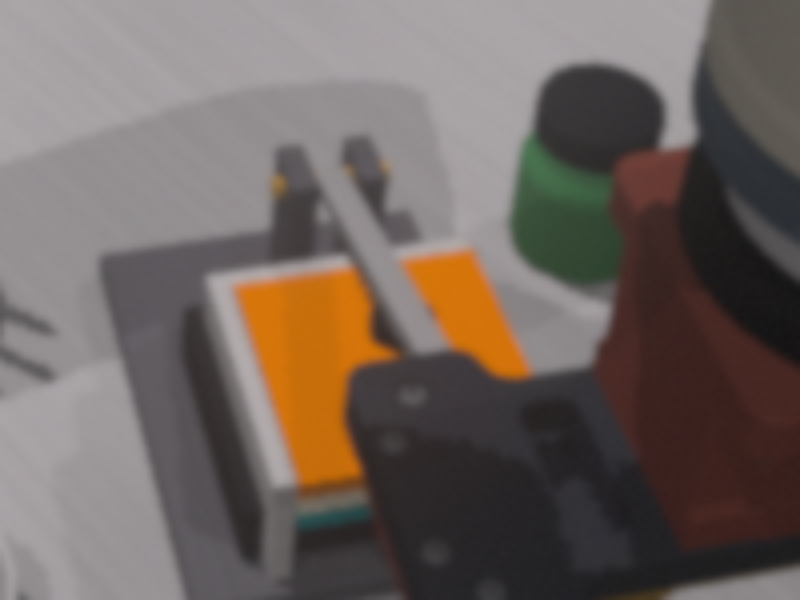

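In the picture all three −x faces line up and the stack meets both fences. I'll give one last light tap on the −y side in case the x push caused drift.

```bash
python3 -m creep '[0.03,0.028,0,0,0.058,0.054,0,0,0.086,0.08,0,0,0.114,0.106,0,0,0.142,0.132,0,0,0.167,0.155,0,0,0.167,0.155,-0.02,0,0.167,0.155,-0.055,0,0.167,0.155,-0.09,0,0.167,0.155,-0.115,0]' 0; python3 chk.py; python3 lev.py
```

```text
t: 17.05
ee_pos: [631.1, -132.3, 9.1]
orientation: [-2.657, -1.669, 0.005]
ft_force: [-1.2, -0.3, 0.1]
width: 14.0
grasp_force: 0.0
fences: side-fence inner top edge y 215 [45.2 52.1]
far x 69 [45.6 51. ]
turq 126 x med -47.6 y [-42.7  41.1] slope 0.003
cream 34 x med -47.2 y [18.1 52.4] slope 0.22
orange 16 x med -46.9 y [-17.6  41.8] slope -0.142
orange [-4.2 -0.5] [87.5 90.3] 89.56 [[-47.2, -42.8, 62.7], [38.9, 42.6, 66.3]]
tcp [ -2.1 -76.9] 4.704822252330154 17.1
handle 371 [[-89.3, -29.7, 118.2], [-86.2, -0.3, 120.2], [-81.8, 31.0, 121.8]]
finger tip 232 [ 88.4  90.2 124.6 140.7] [[-18.0, 4.7, 88.0], [-12.2, 7.6, 90.1], [-3.7, 9.5, 92.6]]
tcp jig [ -2.2 -77.6] 7.3 [-0.3  0.3  0.3] 17.15
```

Run:
```python
from h import *
R=np.array([[np.cos(1.12),-np.sin(1.12)],[np.sin(1.12),np.cos(1.12)]])
def line(c,im,pts,z):
    uv=np.array([proj(c,[*(np.array([559.6,-96.5])+R@p),z]) for p in pts],np.float32)
    s=cv2.remap(im,uv[:,0].reshape(1,-1),uv[:,1].reshape(1,-1),cv2.INTER_LINEAR)[0]
    return s[:,[0,2]].tolist()
for c in('side','top'):
    im,_=shot(c)
    xs=np.arange(36,58,2)
    for y in(-25,25): print(c,'far y',y,list(zip(xs.tolist(),line(c,im,[(x,y) for x in xs],63))))
    print(c,'side x-10',list(zip(xs.tolist(),line(c,im,[(-10,x) for x in xs],63))))
    xs=-np.arange(38,60,2)
    print(c,'near y25',list(zip(xs.tolist(),line(c,im,[(x,25) for x in xs],63))))
```

```text
side far y -25 [(36, [81, 43]), (38, [79, 43]), (40, [83, 42]), (42, [83, 43]), (44, [83, 46]), (46, [84, 51]), (48, [83, 52]), (50, [83, 52]), (52, [79, 49]), (54, [77, 47]), (56, [76, 47])]
side far y 25 [(36, [224, 10]), (38, [223, 10]), (40, [223, 18]), (42, [220, 68]), (44, [212, 127]), (46, [197, 165]), (48, [183, 172]), (50, [153, 147]), (52, [111, 105]), (54, [84, 77]), (56, [79, 72])]
side side x-10 [(36, [222, 10]), (38, [224, 10]), (40, [225, 10]), (42, [219, 27]), (44, [200, 111]), (46, [188, 169]), (48, [190, 183]), (50, [187, 181]), (52, [166, 160]), (54, [134, 128]), (56, [115, 109])]
side near y25 [(-38, [222, 10]), (-40, [222, 10]), (-42, [222, 10]), (-44, [218, 10]), (-46, [187, 11]), (-48, [139, 22]), (-50, [121, 46]), (-52, [121, 75]), (-54, [120, 94]), (-56, [110, 95]), (-58, [82, 85])]
top far y -25 [(36, [179, 41]), (38, [180, 40]), (40, [178, 41]), (42, [176, 52]), (44, [169, 92]), (46, [159, 133]), (48, [157, 153]), (50, [155, 154]), (52, [140, 139]), (54, [109, 106]), (56, [71, 66])]
top far y 25 [(36, [183, 45]), (38, [184, 45]), (40, [184, 46]), (42, [182, 55]), (44, [173, 96]), (46, [163, 139]), (48, [162, 159]), (50, [158, 157]), (52, [142, 140]), (54, [107, 105]), (56, [73, 69])]
top side x-10 [(36, [184, 44]), (38, [184, 45]), (40, [184, 43]), (42, [181, 47]), (44, [173, 79]), (46, [161, 123]), (48, [160, 153]), (50, [162, 160]), (52, [156, 154]), (54, [134, 132]), (56, [103, 98])]
top near y25 [(-38, [183, 44]), (-40, [182, 44]), (-42, [181, 45]), (-44, [167, 55]), (-46, [133, 75]), (-48, [101, 87]), (-50, [101, 97]), (-52, [121, 118]), (-54, [135, 132]), (-56, [138, 137]), (-58, [139, 137])]
```

Both images show orange running straight into the fence with no gap on either side. Now the last light y tap.

```bash
python3 -m creep '[0.0,0.0,-0.002,0,0,0,-0.004,0,0,0,-0.006,0,0,0,-0.006,0]'; python3 -m creep '[-0.0036,0.0017,0,0,-0.0072,0.0035,0,0,-0.009,0.0044,0,0,-0.0108,0.0052,0,0,-0.0108,0.0052,0,0]'
```

```text
t: 17.58
ee_pos: [633.9, -135.4, 8.4]
orientation: [2.661, 1.668, 0.002]
ft_force: [0.3, 0.2, -0.0]
width: 0.4
grasp_force: 0.0
t: 18.0
ee_pos: [622.0, -129.8, 7.6]
orientation: [-2.662, -1.668, 0.0]
ft_force: [0.8, 0.8, -0.2]
width: 0.7
grasp_force: 0.0
```

```bash
python3 -m creep '[-0.0018,0.0009,-0.002,0,-0.0036,0.0017,-0.004,0,-0.0054,0.0026,-0.006,0,-0.0072,0.0035,-0.006,0,-0.009,0.0044,-0.006,0,-0.0105,0.0051,-0.006,0,-0.0115,0.0056,-0.006,0,-0.0122,0.0059,-0.006,0,-0.0122,0.0059,-0.006,0]'; python3 -m creep '[-0.0005,0.0002,0,0,-0.0009,0.0004,0,0,-0.0009,0.0004,0,0]'
```

```text
t: 18.75
ee_pos: [610.3, -124.1, 1.6]
orientation: [2.662, 1.669, 0.0]
ft_force: [-0.3, -0.4, -0.7]
width: 0.7
grasp_force: 0.0
t: 19.0
ee_pos: [609.4, -123.8, 1.5]
orientation: [-2.662, -1.668, 0.0]
ft_force: [-0.2, -0.1, -0.0]
width: 0.0
grasp_force: 0.0
```

```bash
python3 -m creep '[-0.0005,0.0002,0,0,-0.0009,0.0004,0,0,-0.0009,0.0004,0,0]'
```

```text
t: 19.25
ee_pos: [608.5, -123.4, 1.5]
orientation: [2.662, 1.669, -0.0]
ft_force: [-0.4, 0.3, -0.6]
width: 0.4
grasp_force: 0.0
```

```bash
python3 -m creep '[-0.0005,0.0002,0,0,-0.0009,0.0004,0,0,-0.0009,0.0004,0,0]';python3 -m creep '[-0.0005,0.0002,0,0,-0.0005,0.0002,0,0]';python3 -m creep '[-0.0005,0.0002,0,0,-0.0005,0.0002,0,0]'
```

```text
t: 19.5
ee_pos: [608.4, -123.2, 1.7]
orientation: [2.661, 1.668, 0.002]
ft_force: [2.3, -1.8, -2.1]
width: 0.5
grasp_force: 1.6
t: 19.67
ee_pos: [608.4, -123.2, 1.9]
orientation: [2.66, 1.668, 0.003]
ft_force: [4.5, -2.1, -1.2]
width: 0.7
grasp_force: 2.4
t: 19.83
ee_pos: [608.4, -123.2, 2.1]
orientation: [2.659, 1.667, 0.004]
ft_force: [5.1, -3.1, -1.1]
width: 0.3
grasp_force: 3.0
```

The tap stalled at once, so the stack is still flush. Now I'll retreat, go over the handle, and press the lever down.

```bash
python3 -m creep '[0.006,-0.003,0,0,0.0225,-0.011,0,0,0.0225,-0.011,0.035,0,0.0225,-0.011,0.07,0,0.0225,-0.011,0.105,0,-0.012,-0.022,0.108,0,-0.048,-0.035,0.108,0,-0.084,-0.047,0.108,0,-0.084,-0.047,0.108,0,-0.084,-0.047,0.095,0]' ; python3 lev.py
```

```text
t: 20.67
ee_pos: [521.6, -170.3, 98.3]
orientation: [2.663, 1.665, 0.001]
ft_force: [0.5, -0.1, -0.4]
width: 0.4
grasp_force: 0.0
handle 173 [[-89.3, -22.9, 118.1], [-86.3, 18.4, 120.4], [-82.1, 32.5, 122.0]]
finger tip 746 [ 89.4 134.9 140.5 165.7] [[-17.3, 3.5, 87.3], [-12.8, 7.7, 89.2], [-3.0, 9.4, 92.0]]
tcp jig [-82.6   3.1] 95.2 [-1.   1.4 -1.4] 20.7167
```

```bash
python3 -m creep '[0,0,-0.008,0,0,0,-0.013,0,0,-0.001,-0.018,0,-0.001,-0.002,-0.023,0,-0.001,-0.002,-0.028,0,-0.001,-0.003,-0.033,0,-0.0015,-0.003,-0.038,0,-0.0015,-0.003,-0.043,0,-0.0015,-0.003,-0.043,0]' ; python3 lev.py
```

```text
t: 21.47
ee_pos: [520.5, -172.3, 52.5]
orientation: [-2.661, -1.668, 0.001]
ft_force: [-0.2, -0.1, 0.0]
width: 0.3
grasp_force: 0.0
handle 49 [[-89.3, 12.8, 84.6], [-87.3, 22.1, 86.6], [-84.5, 32.1, 87.9]]
finger tip 1417 [ 77.4  79.5  93.8 176.3] [[-96.1, -21.4, 72.5], [-95.0, -1.1, 79.5], [-25.3, 20.3, 84.0]]
tcp jig [-85.2   2. ] 52.9 [-1.  -0.4 -0.5] 21.5167
```

Level should be about 5 mm lower. I'll step down until the force rises.

```bash
python3 -m creep '[0,0,-0.0015,0,0,0,-0.003,0,0,0,-0.004,0,0,0,-0.004,0]' ; python3 -m creep '[0,0,-0.001,0,0,0,-0.001,0]'; python3 -m creep '[0,0,-0.001,0,0,0,-0.001,0]'
```

```text
t: 21.85
ee_pos: [521.2, -172.6, 49.5]
orientation: [2.662, 1.668, 0.0]
ft_force: [0.3, -0.7, -0.0]
width: 0.0
grasp_force: 0.0
t: 22.02
ee_pos: [521.2, -172.6, 48.5]
orientation: [2.662, 1.668, 0.0]
ft_force: [-0.1, 0.1, 0.2]
width: 0.5
grasp_force: 0.1
t: 22.18
ee_pos: [521.3, -172.6, 47.8]
orientation: [2.662, 1.668, 0.0]
ft_force: [-0.8, 0.2, 3.3]
width: 0.5
grasp_force: 1.9
```

```bash
python3 -m creep '[0,0,-0.001,0,0,0,-0.001,0]'; python3 -m creep '[0,0,-0.001,0,0,0,-0.001,0]'; python3 -m creep '[0,0,-0.001,0,0,0,-0.001,0]'
```

```text
t: 22.35
ee_pos: [521.4, -172.6, 47.4]
orientation: [2.662, 1.668, 0.0]
ft_force: [-3.6, 1.0, 10.6]
width: 0.6
grasp_force: 5.5
t: 22.52
ee_pos: [521.5, -172.7, 47.1]
orientation: [2.661, 1.668, 0.001]
ft_force: [-5.2, 1.4, 18.8]
width: 0.4
grasp_force: 9.1
t: 22.68
ee_pos: [521.5, -172.7, 46.8]
orientation: [2.661, 1.668, 0.001]
ft_force: [-7.3, 2.2, 25.7]
width: 0.5
grasp_force: 12.8
```

The lever is firmly seated. I'll lift off, move clear, and check the stack and lever.

```bash
python3 -m creep '[0,0,0.004,0,0,0,0.012,0,0,0,0.045,0,0,0,0.085,0,-0.017,-0.036,0.11,0,-0.035,-0.07,0.11,0,-0.06,-0.1,0.11,0,-0.09,-0.125,0.11,0,-0.09,-0.125,0.11,0]'; python3 lev.py; python3 chk.py
python3 - <<'E'
from h import *
im,_=shot('side','s7.png',(240,210,440,360),2); b,_=shot('top','s7t.png',(310,170,510,320),2)
cv2.imwrite('pics/s7.png',np.hstack([cv2.imread('pics/s7.png'),cv2.imread('pics/s7t.png')]))
E
```

```text
t: 23.43
ee_pos: [426.9, -300.7, 154.7]
orientation: [-2.665, -1.663, 0.003]
ft_force: [-0.7, 0.1, -0.1]
width: 0.3
grasp_force: 0.0
handle 62 [[-91.7, -0.8, 80.1], [-89.0, 4.4, 82.1], [-84.8, 10.5, 83.9]]
finger tip 35 [66.5 67.3 69.2 73.1] [[-96.0, -4.4, 68.1], [-94.7, 4.8, 73.1], [-9.1, 10.1, 78.0]]
tcp jig [-239.5   29.3] 154.7 [-0.4  0.   0.5] 23.4833
fences: side-fence inner top edge y 115 [45.4 52.2]
far x 85 [45.5 50.8]
orange [ 7.5 -0.8] [88.8 66. ] 89.23 [[-23.2, -43.3, 62.8], [39.5, 42.2, 66.4]]
tcp [-238.1   28.5] 154.71984329822496 23.5333
```

View pics/s7.png

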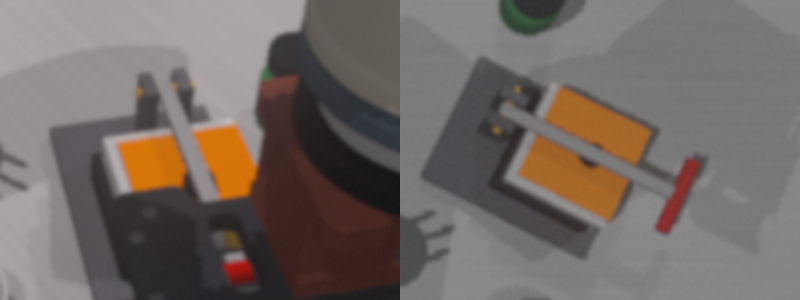

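The side and top views show the stack tight to both fences and the lever level. The handle top is at about 82 mm, which is where it should be at level. Handing in.

```bash
python3 -c "
from workcell import ticket
print(ticket.close_job())"
```

```text
the job is handed in; nothing more can be done
None
```

I handed the job in at about 23.5 s: the pictures show all three blanks flush in the corner and the lever down level on the stack, contact forces read about 26 N at most, and no verdict came back.

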